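# Clamp the sample can with the ratchet lever

### The job

The sample can stands under the raised clamp of the bench counter: work the red-knobbed ratchet lever back and forth between its two posts until the orange foot has come down and clamps the can firmly, feeling for the lever going clearly stiff and not forcing it further, because too much pressure crushes the can. Then leave the lever swung back against the yellow-capped post, let go, and leave the can and the other things on the desk where they stand.

Things in the scene. Friction and masses are not known exactly. Their poses are not given: they have to be found in the camera images.
- counter: Bench counter, fixed: black drum, 176 mm wide, 50 mm high, a grey clamping frame on it (two steel posts in front, one grey column behind, crosshead to 205 mm). Origin: centre of the drum's underside, on the vertical clamp axis; its -x axis is the front, with the small display, where the lever points in mid-swing; y to the left seen from the display side facing the counter.
- lever (a joint): Steel ratchet lever, turns about the vertical clamp axis 0.225 to 0.237 m over the desk. 0 = points along the counter's -x; grows clockwise seen from above (knob towards counter +y). Posts stop it at -0.62 (yellow cap) and +0.62 (black cap). Growing drives the screw (foot falls 6 mm per rad); falling clicks back freely, one tooth per 0.314 rad. Stays where left.
- lever_knob (a point): Middle of the upright red knob on the lever's end, 140 mm from the clamp axis, 0.261 m over the desk. Knob: 24 mm thick, from 0.243 to 0.285 m over the desk, bare lever bar (18 mm wide, top at 0.237 m) below. A push of about 7 N on the knob turns the free-running screw; once the foot presses on the can it rises steeply: 11 to 15 N is a firm clamp, over 19 N crushes the can. Swinging back takes about 2 N.
- lever_axis (a point): The lever's turning point: on the vertical clamp axis, 0.239 m over the desk. The steel rod of the ram stands up through it, to at most 0.28 m.
- foot: Orange round pressure foot, 52 mm across, 13 mm high, on the steel ram over the can. Origin: centre of its underside, which starts 11 to 25 mm over the can's lid. It comes down only by the ratchet, is stiffly sprung, and cannot be raised again by the lever. Once it stands on the can it stays still to the eye while the pressure grows fast, so the pressure must be felt at the lever.
- can: Round aluminium sample can with a white paper band, 82 mm across, 60 mm high, standing loose on the drum (50 mm over the desk) under the foot. Origin: centre of its underside. Not to be moved.
- mortar: Bystander: wooden mortar bowl, 100 mm across, 75 mm high, origin at the centre of its underside. Leave alone.
- spare_can: Bystander: aluminium can with a green band, 80 mm across, 60 mm high, origin at the centre of its underside. Leave alone.
- jar: Bystander: amber jar, 70 mm across, 90 mm high, origin at the centre of its underside. Leave alone.
- mouse: Bystander: black computer mouse on a grey pad, 105 by 62 mm, 22 mm high, origin at the centre of its underside. Leave alone.

How it is judged:
By the outcome, as a careful person would: the job done as asked, in the order asked, and still so for the second after the job is handed in, with the robot touching nothing.
It also fails if it takes over 72 s, if anything falls off the work surface, if the arm or the gripper's body presses on something with over 40 N, if the wrist force passes 120 N, or if a joint passes its speed limit or range.

### The arm

A 7-joint arm with a two-finger parallel gripper is mounted at the origin on the work surface. World frame = base frame: x ahead of the robot, y to its left, z up, the work surface at z = 0. Lengths are in m, angles in rad, forces in N, time in s.
With the tool pointing down it reaches from about 0.35 to 0.9 m from the base axis. Payload 7.2 kg.
Tool frame: the origin (TCP) lies between the finger pads; the fingertips stand 8 mm ahead of it and the grasp point (between the pads) lies 11 mm behind it; z points along the fingers, y is the line along which they close (so a half turn about z gives the same grasp; the last joint's range is limited). The gripper opens to 88 mm and grips with 3 to 60 N. Pads are 20 mm wide; open, the fingers measure 115 mm over their backs; the gripper's body (75 mm by 178 mm) begins 61 mm behind the grasp point.
Start: joints at [-1.254, 0.411, -0.013, 1.596, 0.006, 1.134, -0.082], TCP at [0.235, 0.579, 0.231] pointing down, gripper open.
Joint ranges: [-2.95, 2.95], [-0.29, 1.99], [-1.47, 1.44], [0.14, 2.54], [-1.03, 4.17], [0.13, 1.85], [-2.86, 2.86]. Speed limits (rad/s): [2.39, 2.39, 3.01, 3.01, 3.14, 3.14, 3.14].

### API

Orientations are given as a unit quaternion [x, y, z, w].
In Python, from workcell import env gives the robot as it stands.
- The arm moves only by the tool step_arm, never from a script. Its argument "increments" is a list of rows, each a list of 3 entries, a list of its own where there are three numbers: the shift along the tool's x, y, z in mm, then the turn, a rotation vector about the tool's x, y, z in rad, then the closure, from -1 (fully open) to 1 (shut). A call has 1 to 20 rows; each row shifts and turns the commanded pose from where the row before left it, along the tool's axes as they then stand; what a row does not reach is not made up. A row lasts 1/10 s, in which the tool goes at most 50 mm and 8.59 degrees, less where a joint would pass 70% of its speed; a pose out of reach is approached as far as the arm can. A call with a gripper value outside its range is refused whole. The fingers move at their own pace and stop on an object; "grip_force" is the grip in N (left out, the last holds). Time passes only in rows, so rows that do not move let the fingers close. It gives the time, the measured TCP pose, the force, the opening and the grip force at its end, in the units of the state.
- env.sense(): the state, without advancing time (a new reading comes with each control period).
- env.camera(name): name is "scene" or "side" or "wrist"; returns a dict with "pixels" (480x640x3 uint8, red, green, blue), "fx", "fy", "cx", "cy" (pixels), "pose" (4x4, takes a point from camera to world coordinates). Camera axes: x right, y down, z forward; pixel columns grow to the right and rows downward; lengths in m; the calibration is good to about 2 mm. A picture is of the moment at which its call begins. There is no depth.
- env.hand_in(): hands the job in; it is judged then, once.
The state is a dict: "t": time; "joint_positions": joint angles; "dq": joint speeds; "effort": joint torques, N m; "position": TCP position; "orientation": TCP orientation; "wrist_force": force on the tool from outside, world axes, zero at the start; "torque": the same for the moment, N m; "finger_gap": finger opening in m; "grip_force": force on a finger pad.
Only numpy, scipy, OpenCV 4.12 (cv2) and the standard library are available. Lean on these libraries where they do the work, as an engineer would, in place of code of your own. Each camera call takes 0.05 s, during which the arm holds its last target. There are 200 camera calls.

## Working session

There is one attempt and no reset: what is moved stays moved. The work goes in short steps, Python scripts to look and compute and a tool call to move; the robot and the scene stay as the last step left them, time stands still between calls to the robot, and variables do not carry over. Pictures are saved under pics/ and viewed, at most 10 in all, crops included, and the job is handed in when it is done.

Besides the shell and the picture viewer there is one more tool, called as name([rows], argument=value, ...), one row to a line, values as JSON. step_arm: Moves the arm, as the interface text tells. Its arguments: {"type":"object","properties":{"increments":{"type":"array"},"grip_force":{"type":"number"}},"required":["increments"]}

```bash
mkdir -p pics; ls
python3 - <<'E'
from workcell import env
import cv2
for n in("scene","side"):
    c=env.camera(n); cv2.imwrite(f"pics/{n}0.png",c["pixels"][:,:,::-1]); print(n,c["fx"],c["fy"],c["cx"],c["cy"],c["pose"].round(4).tolist())
s=env.sense(); print({k:(v.round(3).tolist() if hasattr(v,'round') else v) for k,v in s.items()})
E
```

```text
pics
scene 549.4796323637037 549.4796323637037 320.21789282508206 248.05576205717355 [[0.7927, 0.4894, -0.3634, 0.9856], [0.6096, -0.6341, 0.4758, -0.5415], [0.0025, -0.5987, -0.801, 1.1002], [0.0, 0.0, 0.0, 1.0]]
side 581.0194228452074 581.0194228452074 315.6073604146504 250.26062841197577 [[0.816, -0.3881, 0.4284, 0.0535], [-0.578, -0.5363, 0.6151, -0.694], [-0.009, -0.7495, -0.6619, 0.9092], [0.0, 0.0, 0.0, 1.0]]
{'t': 0.1, 'joint_positions': [-1.254, 0.412, -0.013, 1.597, 0.006, 1.134, -0.082], 'dq': [0.0, -0.002, -0.001, 0.0, 0.001, -0.001, 0.002], 'effort': [0.003, -58.91, 0.644, -29.171, -0.054, 0.015, 0.0], 'position': [0.234, 0.579, 0.23], 'orientation': [0.191, 0.982, -0.001, -0.0], 'wrist_force': [0.416, -0.307, -0.068], 'torque': [-0.039, 0.02, -0.025], 'grip_force': 0.0, 'finger_gap': 0.08786591116821048}
```

View pics/scene0.png

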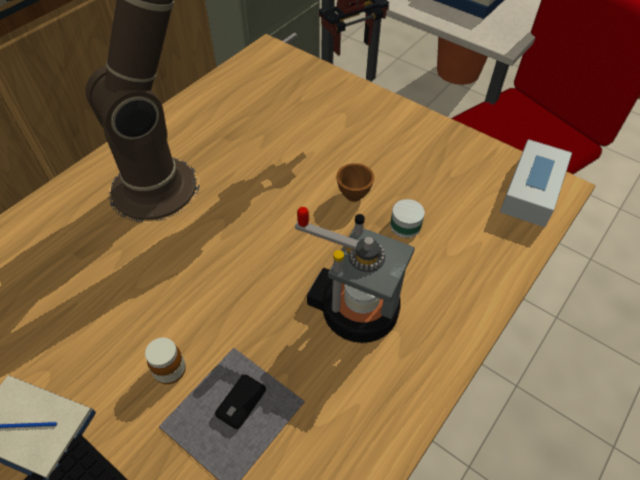

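View pics/side0.png

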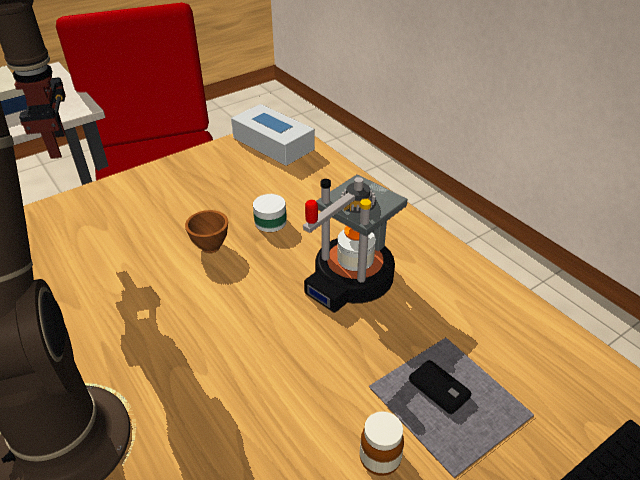

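Scene: red knob ≈(303,216), rod top ≈(368,240), yellow cap (339,255), black cap (360,219). Side: knob (311,211), rod (360,181), yellow (366,204), black (325,183). The lever is near mid-swing. I'll enlarge both views and triangulate.

```bash
cat > h.py <<'E'
import numpy as np
C={"scene":(549.4796,320.218,248.056,np.array([[0.7927,0.4894,-0.3634,0.9856],[0.6096,-0.6341,0.4758,-0.5415],[0.0025,-0.5987,-0.801,1.1002]])),
"side":(581.0194,315.607,250.261,np.array([[0.816,-0.3881,0.4284,0.0535],[-0.578,-0.5363,0.6151,-0.694],[-0.009,-0.7495,-0.6619,0.9092]]))}
def ray(n,u,v):
    f,cx,cy,P=C[n]; d=P[:,:3]@np.array([(u-cx)/f,(v-cy)/f,1]); return P[:,3],d/np.linalg.norm(d)
def atz(n,u,v,z):
    o,d=ray(n,u,v); return o+d*(z-o[2])/d[2]
def tri(a,b):
    A=0;B=0;R=[ray("scene",*a),ray("side",*b)]
    for o,d in R: M=np.eye(3)-np.outer(d,d);A=A+M;B=B+M@o
    p=np.linalg.solve(A,B); return p,[np.linalg.norm((np.eye(3)-np.outer(d,d))@(p-o)) for o,d in R]
E
python3 - <<'E'
import cv2,numpy as np
from h import *
a=cv2.imread("pics/scene0.png");b=cv2.imread("pics/side0.png")
A=a[195:345,280:420];B=b[165:315,280:420]
cv2.imwrite("pics/crop0.png",cv2.resize(np.hstack([A,B]),(800,429),interpolation=cv2.INTER_CUBIC))
def cen(im,y0,x0,name):
    c=im.astype(int); bl,g,r=c[...,0],c[...,1],c[...,2]
    m={"red":(r>130)&(g<60)&(bl<60),"yel":(r>170)&(g>130)&(bl<70)}[name]
    ys,xs=np.nonzero(m); return xs.mean()+x0,ys.mean()+y0,len(xs),ys.min()+y0,ys.max()+y0
for n in("red","yel"):
    p=cen(A,195,280,n);q=cen(B,165,280,n);print(n,np.round(p,1),np.round(q,1),tri(p[:2],q[:2]))
print(tri((368,240),(360,181)),tri((360,219),(325,183)))
E
```

```text
red [302.5 210.   52.  207.  213. ] [314.3 213.6 249.  200.  277. ] (array([ 0.52665276, -0.00272406,  0.26706601]), [np.float64(0.008364785013460312), np.float64(0.008364785013460262)])
yel [338.  253.5  55.  250.  257. ] [353.4 211.6 113.  169.  305. ] (array([ 0.62247147, -0.00741527,  0.22167776]), [np.float64(0.0011633549632674462), np.float64(0.0011633549632673649)])
(array([0.66496778, 0.0301116 , 0.25687825]), [np.float64(0.0011648686327079252), np.float64(0.0011648686327079575)]) (array([0.61553025, 0.07605215, 0.24418331]), [np.float64(0.0013372578861851722), np.float64(0.0013372578861852856)])
```

View pics/crop0.png

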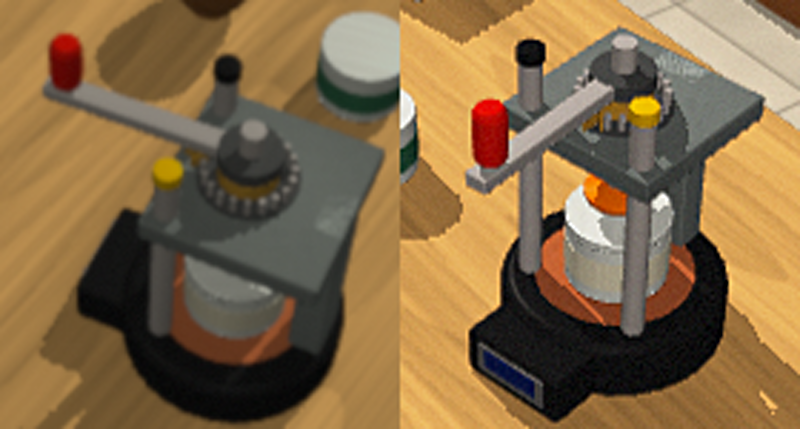

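The crop shows the knob, rod and both caps clearly: the lever is about mid-swing, and the foot is well above the can.

Run:
```python
from h import *
P={}
for n,a,b in(("knob",(303.1,217),(311.5,212.3)),("rod",(368.6,239.8),(358.4,179.7)),("yel",(338.5,255.6),(365.8,204.2)),("blk",(359.5,218.8),(325.5,183.2))):
    p,e=tri(a,b);P[n]=p;print(n,p.round(4),np.round(e,4))
ax=P["rod"][:2]
for n in("knob","yel","blk"):
    d=P[n][:2]-ax;print(n,np.linalg.norm(d),np.degrees(np.arctan2(d[1],d[0])))
```

```text
knob [ 5.291e-01 -2.000e-04  2.584e-01] [0.0007 0.0007]
rod [0.6648 0.0332 0.2568] [0.0005 0.0005]
yel [ 0.6363 -0.0259  0.2452] [0.0005 0.0005]
blk [0.6152 0.0745 0.2453] [0.0008 0.0008]
knob 0.13977920730641819 -166.15245441831738
yel 0.06561635410508164 -115.70678829027081
blk 0.06451159009016245 140.2677832432489
```

Measured against the givens: the knob is 139.8 mm from the axis, and the posts are symmetric about −167.7°. So the lever is at q≈−0.03. First I move above the knob.

step_arm([
  [[0,0,-50],[0,0,0],-1],
  [[0,0,-50],[0,0,0],-1],
  [[-27.3,-23.7,0],[0,0,0],-1],
  [[-27.3,-23.7,0],[0,0,0],-1],
  [[-27.3,-23.7,0],[0,0,0],-1],
  [[-27.3,-23.7,0],[0,0,0],-1],
  [[-27.3,-23.7,0],[0,0,0],-1],
  [[-27.3,-23.7,0],[0,0,0],-1],
  [[-27.3,-23.7,0],[0,0,0],-1],
  [[-27.3,-23.7,0],[0,0,0],-1],
  [[-27.3,-23.7,0],[0,0,0],-1],
  [[-27.3,-23.7,0],[0,0,0],-1],
  [[-27.3,-23.7,0],[0,0,0],-1],
  [[-27.3,-23.7,0],[0,0,0],-1],
  [[-27.3,-23.7,0],[0,0,0],-1],
  [[-27.3,-23.7,0],[0,0,0],-1],
  [[-27.3,-23.7,0],[0,0,0],-1],
  [[-27.3,-23.7,0],[0,0,0],-1],
  [[-27.3,-23.7,0],[0,0,0],-1],
  [[-27.3,-23.7,0],[0,0,0],-1],
])

```text
t: 2.1
position: [0.5302, -0.0019, 0.3305]
orientation: [0.191, 0.982, 0.0, -0.0]
wrist_force: [0.3, 1.1, -0.6]
finger_gap: 0.0877
grip_force: 0.0
```

step_arm([
  [[0,0,0],[0,0,0.1256],-1],
  [[0,0,0],[0,0,0.1256],-1],
  [[0,0,0],[0,0,0.1256],-1],
  [[0,0,0],[0,0,0.1256],-1],
  [[0,0,0],[0,0,0.1256],-1],
  [[0,0,0],[0,0,0.1256],-1],
  [[0,0,0],[0,0,0.1256],-1],
  [[0,0,0],[0,0,0.1256],-1],
  [[0,0,0],[0,0,0.1256],-1],
  [[0,0,0],[0,0,0.1256],-1],
  [[0,0,0],[0,0,0.1256],-1],
  [[0,0,0],[0,0,0.1256],-1],
  [[0,0,0],[0,0,0.1256],-1],
  [[0,0,0],[0,0,0.1256],-1],
  [[0,0,0],[0,0,0.1256],-1],
  [[0,0,0],[0,0,0.1256],-1],
  [[0,0,0],[0,0,0.1256],-1],
  [[0,0,0],[0,0,0.1256],-1],
  [[0,0,0],[0,0,0.1256],-1],
  [[0,0,0],[0,0,0.1256],-1],
])

```text
t: 4.1
position: [0.5297, -0.0005, 0.3303]
orientation: [0.993, 0.12, -0.0, -0.0]
wrist_force: [-0.3, -0.2, -0.1]
finger_gap: 0.0882
grip_force: 0.0
```

```bash
cat >> h.py <<'E'
AX=np.array([0.6648,0.0332]); PHI=np.radians(192.3)
def knob(q): return AX+0.14*np.array([np.cos(PHI-q),np.sin(PHI-q)])
def st(env):
    from scipy.spatial.transform import Rotation as R
    s=env.sense(); M=R.from_quat(s["orientation"]).as_matrix(); f=np.array(s["wrist_force"])
    p=np.array(s["position"]); r=p[:2]-AX; th=np.arctan2(r[1],r[0]); q=(PHI-th+np.pi)%(2*np.pi)-np.pi
    u=r/np.linalg.norm(r); t=np.array([u[1],-u[0]]) # +q direction
    print("t",round(s["t"],2),"p",p.round(4),"q",round(q,3),"rad",round(np.hypot(*r),4),"yaw_y",np.degrees(np.arctan2(M[1,1],M[0,1])).round(1),"z",M[:,2].round(3),
     "Ft",round(-f[:2]@t,2),"Fr",round(f[:2]@u,2),"Fz",round(f[2],2),"tq",np.round(s["torque"],2),"gap",round(s["finger_gap"],4),"grip",round(s["grip_force"],1))
    return s,M
def proj(n,p):
    f,cx,cy,P=C[n]; c=P[:,:3].T@(np.array(p)-P[:,3]); return f*c[0]/c[2]+cx,f*c[1]/c[2]+cy
E
python3 - <<'E'
from workcell import env
from h import *
s,M=st(env); print("j",np.round(s["joint_positions"],2))
k=knob(-0.03); print(k, "tool d mm",(M.T@np.array([*(np.array([.5291,-.0002])-s["position"][:2]),0.256-s["position"][2]])*1000).round(1))
a=np.linspace(0,6.28,90)
for g in(.01,.015,.02,.025):
    for n in("scene","side"):
        q=np.array([proj(n,[AX[0]+.026*np.cos(t),AX[1]+.026*np.sin(t),.11+g]) for t in a]);i=q[:,1].argmax();print(n,g,q[i].round(1),q[:,0].min().round(1))
E
```

```text
t 4.1 p [ 5.297e-01 -5.000e-04  3.303e-01] q -0.03 rad 0.1392 yaw_y -76.3 z [-0.001 -0.    -1.   ] Ft 0.08 Fr 0.36 Fz -0.14 tq [ 0.01  0.09 -0.03] gap 0.0882 grip 0.0
j [-0.75  0.2   0.8   1.72 -0.15  1.28 -1.25]
[ 0.52896976 -0.00071381] tool d mm [-0.5 -0.4 74.3]
scene 0.01 [364.5 288.9] 351.8
side 0.01 [356.6 241.4] 343.7
scene 0.015 [364.7 287.6] 351.9
side 0.015 [356.7 239.6] 343.8
scene 0.02 [364.8 286.4] 352.0
side 0.02 [356.8 237.7] 343.8
scene 0.025 [365.  285.1] 352.2
side 0.025 [356.9 235.9] 343.9
```

The tool is aligned over the knob. Now descend and grip.

step_arm([
  [[0,0,20],[0,0,0],-1],
  [[0,0,20],[0,0,0],-1],
  [[0,0,20],[0,0,0],-1],
  [[0,0,14],[0,0,0],-1],
  [[0,0,0],[0,0,0],1],
  [[0,0,0],[0,0,0],1],
  [[0,0,0],[0,0,0],1],
  [[0,0,0],[0,0,0],1],
  [[0,0,0],[0,0,0],1],
  [[0,0,0],[0,0,0],1],
  [[0,0,0],[0,0,0],1],
  [[0,0,0],[0,0,0],1],
], grip_force=25)

```text
t: 5.3
position: [0.53, -0.0005, 0.2567]
orientation: [0.993, 0.122, 0.0, -0.0]
wrist_force: [-0.5, -1.0, 0.3]
finger_gap: 0.0275
grip_force: 0.0
```

Run:
```python
from workcell import env
from h import *
s,M=st(env)
# per-row rows for a rotation dq, chord in tool frame (tool y = -tangent? )
for dq in (0.03,0.06,0.08,0.1):
    q=-0.03; d=knob(q+dq)-knob(q); print(dq,(M.T@np.array([*d,0])*1000).round(2))
```

```text
t 5.3 p [ 5.300e-01 -5.000e-04  2.567e-01] q -0.031 rad 0.139 yaw_y -76.0 z [ 0.  0. -1.] Ft 0.83 Fr 0.71 Fz 0.28 tq [ 0.01  0.09 -0.01] gap 0.0275 grip 0.0
0.03 [ 0.06 -4.2   0.  ]
0.06 [ 0.25 -8.39  0.  ]
0.08 [  0.45 -11.19   0.  ]
0.1 [  0.7  -13.98   0.  ]
```

step_arm([
  [[0,0,0],[0,0,0],1],
  [[0,0,0],[0,0,0],1],
  [[0,0,0],[0,0,0],1],
])

```text
t: 5.6
position: [0.53, -0.0007, 0.2567]
orientation: [0.993, 0.122, 0.0, 0.0]
wrist_force: [-0.1, 0.2, -0.0]
finger_gap: 0.0231
grip_force: 25.0
```

step_arm([
  [[0.25,-8.4,0],[0,0,0.06],1],
  [[0.25,-8.4,0],[0,0,0.06],1],
  [[0.25,-8.4,0],[0,0,0.06],1],
  [[0.25,-8.4,0],[0,0,0.06],1],
  [[0.25,-8.4,0],[0,0,0.06],1],
])

```text
t: 6.1
position: [0.5265, 0.0397, 0.2567]
orientation: [1.0, -0.029, 0.001, 0.001]
wrist_force: [3.0, -5.4, -2.8]
finger_gap: 0.0233
grip_force: 25.0
```

Run:
```python
from workcell import env
from h import *
s,M=st(env)
```

```text
t 6.1 p [0.5265 0.0397 0.2567] q 0.262 rad 0.1385 yaw_y -93.4 z [ 0.001 -0.002 -1.   ] Ft 5.26 Fr -3.27 Fz -2.75 tq [-1.11 -0.56  0.13] gap 0.0233 grip 25.0
```

step_arm([
  [[0.25,-8.4,0],[0,0,0.06],1],
  [[0.25,-8.4,0],[0,0,0.06],1],
  [[0.25,-8.4,0],[0,0,0.06],1],
  [[0.25,-8.4,0],[0,0,0.06],1],
  [[0.25,-8.4,0],[0,0,0.06],1],
])

```text
t: 6.6
position: [0.5351, 0.0802, 0.2567]
orientation: [0.984, -0.179, 0.001, 0.001]
wrist_force: [3.8, -7.3, -1.9]
finger_gap: 0.0232
grip_force: 25.0
```

Run:
```python
from workcell import env
from h import *
s,M=st(env);print(np.round(s["joint_positions"],2))
```

```text
t 6.6 p [0.5351 0.0802 0.2567] q 0.563 rad 0.1379 yaw_y -110.6 z [ 0.001 -0.003 -1.   ] Ft 5.62 Fr -6.04 Fz -1.93 tq [-1.39 -0.61  0.16] gap 0.0232 grip 25.0
[-0.93  0.31  0.88  1.81 -0.26  1.14 -1.9 ]
```

step_arm([
  [[1.3,9.1,0],[0,0,-0.065],1],
  [[0.3,9.1,0],[0,0,-0.065],1],
  [[0.3,9.1,0],[0,0,-0.065],1],
  [[0.3,9.1,0],[0,0,-0.065],1],
  [[0.3,9.1,0],[0,0,-0.065],1],
  [[0.3,9.1,0],[0,0,-0.065],1],
  [[0.3,9.1,0],[0,0,-0.065],1],
  [[0.3,9.1,0],[0,0,-0.065],1],
  [[0.3,9.1,0],[0,0,-0.065],1],
  [[0.3,9.1,0],[0,0,-0.065],1],
  [[0.3,9.1,0],[0,0,-0.065],1],
  [[0.3,9.1,0],[0,0,-0.065],1],
  [[0.3,9.1,0],[0,0,-0.065],1],
  [[0.3,9.1,0],[0,0,-0.065],1],
  [[0.3,9.1,0],[0,0,-0.065],1],
  [[0.3,9.1,0],[0,0,-0.065],1],
  [[0.3,9.1,0],[0,0,-0.065],1],
])

```text
t: 8.3
position: [0.5634, -0.063, 0.2567]
orientation: [0.93, 0.367, -0.001, -0.001]
wrist_force: [-4.8, -1.3, 4.0]
finger_gap: 0.0237
grip_force: 25.0
```

Run:
```python
from workcell import env
from h import *
s,M=st(env);print(np.round(s["joint_positions"],2))
c=env.camera("side");import cv2;cv2.imwrite("pics/s1.png",cv2.resize(c["pixels"][165:315,280:420,::-1],(700,750)[:2],interpolation=cv2.INTER_CUBIC)[:600])
```

```text
t 8.3 p [ 0.5634 -0.063   0.2567] q -0.544 rad 0.1398 yaw_y -46.9 z [-0.002  0.    -1.   ] Ft -2.39 Fr 4.41 Fz 3.98 tq [-0.18  0.99  0.17] gap 0.0237 grip 25.0
[-0.5   0.33  0.68  1.74 -0.23  1.15 -0.57]
```

View pics/s1.png

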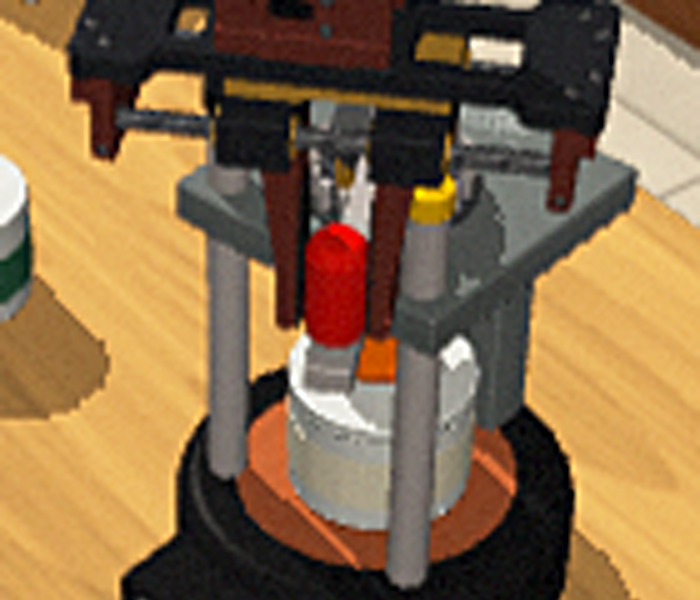

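The knob is held between the fingers. The foot's lower edge in the side view is at about crop (378,382), i.e. v≈241.4, so the gap is now about 10 mm. It was about 15 mm before the 0.6 rad stroke, so the two agree. Next is a long forward stroke, stopped before contact is possible.

step_arm([
  [[0.2,6,0],[0,0,-0.045],1],
  [[0,0,0],[0,0,0],1],
  [[0.45,-11.2,0],[0,0,0.08],1],
  [[0.45,-11.2,0],[0,0,0.08],1],
  [[0.45,-11.2,0],[0,0,0.08],1],
  [[0.45,-11.2,0],[0,0,0.08],1],
  [[0.45,-11.2,0],[0,0,0.08],1],
  [[0.45,-11.2,0],[0,0,0.08],1],
  [[0.45,-11.2,0],[0,0,0.08],1],
  [[0.45,-11.2,0],[0,0,0.08],1],
  [[0.45,-11.2,0],[0,0,0.08],1],
  [[0.45,-11.2,0],[0,0,0.08],1],
  [[0.45,-11.2,0],[0,0,0.08],1],
  [[0,0,0],[0,0,0],1],
])

```text
t: 9.75
position: [0.527, 0.046, 0.2566]
orientation: [0.999, -0.044, 0.0, 0.0]
wrist_force: [-0.3, -3.8, 1.8]
finger_gap: 0.0233
grip_force: 25.0
```

```bash
sed -i 's/^AX=.*/AX=np.array([0.6665,0.0317]); PHI=np.radians(191.8)/' h.py
cat > c.py <<'E'
from workcell import env
from h import *
s,M=st(env);print(np.round(s["joint_positions"],2))
E
python3 c.py
```

```text
t 9.75 p [0.527  0.046  0.2566] q 0.308 rad 0.1402 yaw_y -95.0 z [ 0.    -0.001 -1.   ] Ft 3.86 Fr -0.07 Fz 1.77 tq [-0.84  0.52 -0.19] gap 0.0233 grip 25.0
[-0.85  0.28  0.83  1.83 -0.22  1.13 -1.6 ]
```

step_arm([
  [[0.2,-7,0],[0,0,0.05],1],
  [[0.2,-7,0],[0,0,0.05],1],
  [[0.2,-7,0],[0,0,0.05],1],
])

```text
t: 10.05
position: [0.5303, 0.0646, 0.2567]
orientation: [0.993, -0.119, 0.0, 0.001]
wrist_force: [-1.6, -6.1, 2.0]
finger_gap: 0.0234
grip_force: 25.0
```

```bash
python3 c.py
```

```text
t 10.05 p [0.5303 0.0646 0.2567] q 0.443 rad 0.1401 yaw_y -103.6 z [-0.    -0.001 -1.   ] Ft 6.26 Fr 0.16 Fz 2.04 tq [-1.19  0.35  0.05] gap 0.0234 grip 25.0
[-0.89  0.29  0.85  1.82 -0.24  1.13 -1.77]
```

step_arm([
  [[0.2,-7,0],[0,0,0.05],1],
  [[0.2,-6,0],[0,0,0.043],1],
])

```text
t: 10.25
position: [0.5341, 0.0772, 0.2567]
orientation: [0.986, -0.165, 0.0, 0.001]
wrist_force: [-1.9, -5.8, 2.8]
finger_gap: 0.0235
grip_force: 25.0
```

```bash
python3 c.py
```

```text
t 10.25 p [0.5341 0.0772 0.2567] q 0.537 rad 0.14 yaw_y -108.9 z [-0.    -0.001 -1.   ] Ft 6.13 Fr -0.09 Fz 2.8 tq [-1.17  0.49  0.07] gap 0.0235 grip 25.0
[-0.92  0.31  0.87  1.81 -0.26  1.14 -1.87]
```

Still free-running at about 6 N. Swing back.

step_arm([
  [[0.3,9.1,0],[0,0,-0.065],1],
  [[0.3,9.1,0],[0,0,-0.065],1],
  [[0.3,9.1,0],[0,0,-0.065],1],
  [[0.3,9.1,0],[0,0,-0.065],1],
  [[0.3,9.1,0],[0,0,-0.065],1],
  [[0.3,9.1,0],[0,0,-0.065],1],
  [[0.3,9.1,0],[0,0,-0.065],1],
  [[0.3,9.1,0],[0,0,-0.065],1],
  [[0.3,9.1,0],[0,0,-0.065],1],
  [[0.3,9.1,0],[0,0,-0.065],1],
  [[0.3,9.1,0],[0,0,-0.065],1],
  [[0.3,9.1,0],[0,0,-0.065],1],
  [[0.3,9.1,0],[0,0,-0.065],1],
  [[0.3,9.1,0],[0,0,-0.065],1],
  [[0.3,9.1,0],[0,0,-0.065],1],
  [[0.3,9.1,0],[0,0,-0.065],1],
  [[0.3,9.1,0],[0,0,-0.065],1],
])

```text
t: 11.95
position: [0.566, -0.0656, 0.2566]
orientation: [0.925, 0.38, -0.001, -0.001]
wrist_force: [-5.7, -0.4, 3.8]
finger_gap: 0.0237
grip_force: 25.0
```

Run:
```python
from workcell import env
from h import *
st(env)
c=env.camera("side");import cv2;cv2.imwrite("pics/s2.png",cv2.resize(c["pixels"][225:275,325:385,::-1],None,fx=10,fy=10,interpolation=cv2.INTER_CUBIC))
```

```text
t 11.95 p [ 0.566  -0.0656  0.2566] q -0.563 rad 0.1399 yaw_y -45.3 z [-0.002  0.    -1.   ] Ft -3.66 Fr 4.35 Fz 3.8 tq [-0.38  1.21  0.18] gap 0.0237 grip 25.0
```

View pics/s2.png

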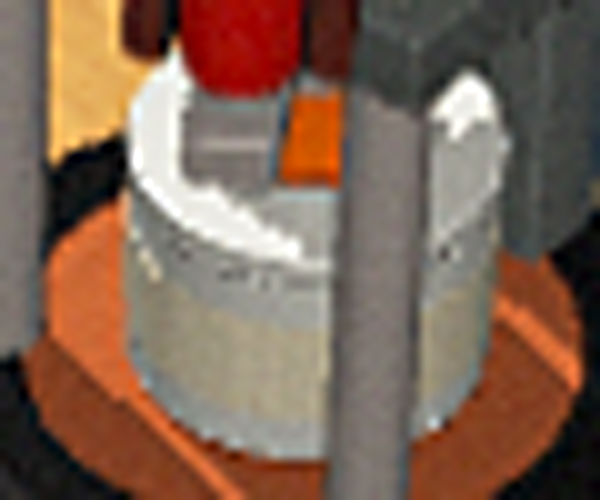

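The foot's lower edge is now at about (357,243.4), which gives a gap of about 4–5 mm. Contact should come during this stroke, so I go forward in small, felt steps.

step_arm([
  [[0.2,-7,0],[0,0,0.05],1],
  [[0.2,-7,0],[0,0,0.05],1],
  [[0.2,-7,0],[0,0,0.05],1],
  [[0.2,-7,0],[0,0,0.05],1],
  [[0.2,-7,0],[0,0,0.05],1],
  [[0.2,-7,0],[0,0,0.05],1],
])

```text
t: 12.6
position: [0.5418, -0.0324, 0.2566]
orientation: [0.972, 0.234, -0.0, 0.001]
wrist_force: [-2.6, -4.7, 2.8]
finger_gap: 0.0236
grip_force: 25.0
```

```bash
python3 c.py
```

```text
t 12.6 p [ 0.5418 -0.0324  0.2566] q -0.269 rad 0.1402 yaw_y -62.9 z [-0.    -0.002 -1.   ] Ft 2.95 Fr 4.44 Fz 2.77 tq [-1.26  0.64  0.32] gap 0.0236 grip 25.0
[-0.62  0.29  0.74  1.8  -0.21  1.13 -0.91]
```

step_arm([
  [[0.1,-4.2,0],[0,0,0.03],1],
  [[0.1,-4.2,0],[0,0,0.03],1],
  [[0.1,-4.2,0],[0,0,0.03],1],
])

```text
t: 12.9
position: [0.5365, -0.021, 0.2566]
orientation: [0.982, 0.191, -0.0, 0.001]
wrist_force: [-4.4, -6.3, 3.1]
finger_gap: 0.0235
grip_force: 25.0
```

```bash
python3 c.py
```

```text
t 12.9 p [ 0.5365 -0.021   0.2566] q -0.179 rad 0.1402 yaw_y -68.0 z [-0.001 -0.002 -1.   ] Ft 4.16 Fr 6.4 Fz 3.14 tq [-1.32  0.95  0.3 ] gap 0.0235 grip 25.0
[-0.66  0.28  0.75  1.81 -0.21  1.13 -1.02]
```

Radial load has built up, so I shift outward 1 mm. I will use the effective push: Ft plus twist/0.14.

Add to c.py:
```python
p=s["position"][:2]-AX;u=p/np.hypot(*p);t=np.array([u[1],-u[0]]);print("FEFF",round(-np.array(s["wrist_force"][:2])@t+s["torque"][2]/.14,2))
```

```text
(no output)
```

step_arm([
  [[-0.9,-4.2,0],[0,0,0.03],1],
  [[0.1,-4.2,0],[0,0,0.03],1],
  [[0.1,-4.2,0],[0,0,0.03],1],
])

```text
t: 13.2
position: [0.5322, -0.009, 0.2566]
orientation: [0.989, 0.147, 0.0, 0.001]
wrist_force: [-0.5, -5.4, 1.1]
finger_gap: 0.0234
grip_force: 25.0
```

```bash
python3 c.py
```

```text
t 13.2 p [ 0.5322 -0.009   0.2566] q -0.088 rad 0.1403 yaw_y -73.1 z [ 0.001 -0.001 -1.   ] Ft 4.98 Fr 2.08 Fz 1.06 tq [-1.08  0.3   0.22] gap 0.0234 grip 25.0
[-0.7   0.27  0.77  1.82 -0.21  1.13 -1.13]
FEFF 6.55
```

step_arm([
  [[0.1,-4.2,0],[0,0,0.03],1],
  [[0.1,-4.2,0],[0,0,0.03],1],
])

```text
t: 13.4
position: [0.53, -0.0009, 0.2567]
orientation: [0.993, 0.117, 0.0, 0.001]
wrist_force: [-1.9, -4.8, 0.6]
finger_gap: 0.0232
grip_force: 25.0
```

```bash
python3 c.py
```

```text
t 13.4 p [ 0.53   -0.0009  0.2567] q -0.028 rad 0.1403 yaw_y -76.6 z [ 0.001 -0.001 -1.   ] Ft 4.27 Fr 2.97 Fz 0.56 tq [-1.11  0.33  0.17] gap 0.0232 grip 25.0
[-0.72  0.27  0.78  1.83 -0.21  1.13 -1.21]
FEFF 5.46
```

step_arm([
  [[-0.2,-4.2,0],[0,0,0.03],1],
  [[0.1,-4.2,0],[0,0,0.03],1],
])

```text
t: 13.6
position: [0.5283, 0.0074, 0.2567]
orientation: [0.996, 0.087, 0.0, 0.001]
wrist_force: [0.1, -4.1, -0.6]
finger_gap: 0.0234
grip_force: 25.0
```

```bash
python3 c.py|tail -1
```

```text
FEFF 5.66
```

step_arm([
  [[-0.2,-4.2,0],[0,0,0.03],1],
  [[0.1,-4.2,0],[0,0,0.03],1],
])

```text
t: 13.8
position: [0.5271, 0.0157, 0.2567]
orientation: [0.998, 0.057, 0.001, 0.001]
wrist_force: [0.8, -5.8, -0.6]
finger_gap: 0.0231
grip_force: 25.0
```

```bash
python3 c.py
```

```text
t 13.8 p [0.5271 0.0157 0.2567] q 0.092 rad 0.1403 yaw_y -83.5 z [ 0.002 -0.001 -1.   ] Ft 5.8 Fr -0.1 Fz -0.65 tq [-1.08 -0.1   0.17] gap 0.0231 grip 25.0
[-0.77  0.26  0.8   1.84 -0.21  1.12 -1.36]
FEFF 7.02
```

step_arm([
  [[0.1,-4.2,0],[0,0,0.03],1],
  [[0.1,-4.2,0],[0,0,0.03],1],
])

```text
t: 14.0
position: [0.5264, 0.024, 0.2567]
orientation: [1.0, 0.027, 0.001, 0.001]
wrist_force: [0.5, -4.6, -0.5]
finger_gap: 0.0232
grip_force: 25.0
```

```bash
python3 c.py|tail -1
```

```text
FEFF 5.64
```

step_arm([
  [[0.1,-4.2,0],[0,0,0.03],1],
])

```text
t: 14.1
position: [0.5263, 0.0282, 0.2567]
orientation: [1.0, 0.012, 0.001, 0.001]
wrist_force: [1.4, -5.6, -0.1]
finger_gap: 0.0234
grip_force: 25.0
```

```bash
python3 c.py
```

```text
t 14.1 p [0.5263 0.0282 0.2567] q 0.181 rad 0.1403 yaw_y -88.6 z [ 0.001 -0.001 -1.   ] Ft 5.61 Fr -1.31 Fz -0.09 tq [-1.08 -0.02  0.16] gap 0.0234 grip 25.0
[-0.8   0.27  0.81  1.84 -0.21  1.12 -1.47]
FEFF 6.75
```

step_arm([
  [[0.2,-4.2,0],[0,0,0.03],1],
  [[0.1,-4.2,0],[0,0,0.03],1],
])

```text
t: 14.3
position: [0.5263, 0.0366, 0.2567]
orientation: [1.0, -0.018, 0.001, 0.001]
wrist_force: [0.7, -4.7, 0.5]
finger_gap: 0.0233
grip_force: 25.0
```

```bash
python3 c.py|tail -1
```

```text
FEFF 5.8
```

step_arm([
  [[0.1,-4.2,0],[0,0,0.03],1],
])

```text
t: 14.4
position: [0.5265, 0.0407, 0.2567]
orientation: [0.999, -0.033, 0.0, 0.001]
wrist_force: [-0.1, -5.5, 0.3]
finger_gap: 0.0235
grip_force: 25.0
```

```bash
python3 c.py
```

```text
t 14.4 p [0.5265 0.0407 0.2567] q 0.27 rad 0.1403 yaw_y -93.8 z [ 0.001 -0.001 -1.   ] Ft 5.47 Fr -0.24 Fz 0.3 tq [-1.09  0.14  0.12] gap 0.0235 grip 25.0
[-0.84  0.27  0.83  1.84 -0.22  1.13 -1.57]
FEFF 6.35
```

step_arm([
  [[0.1,-4.2,0],[0,0,0.03],1],
  [[0.1,-4.2,0],[0,0,0.03],1],
])

```text
t: 14.6
position: [0.5274, 0.0491, 0.2567]
orientation: [0.998, -0.063, 0.0, 0.001]
wrist_force: [-0.1, -5.3, 0.4]
finger_gap: 0.0237
grip_force: 25.0
```

```bash
python3 c.py|tail -1
```

```text
FEFF 6.2
```

step_arm([
  [[0.1,-4.2,0],[0,0,0.03],1],
])

```text
t: 14.7
position: [0.528, 0.0532, 0.2567]
orientation: [0.997, -0.078, 0.0, 0.001]
wrist_force: [-0.5, -5.4, 1.5]
finger_gap: 0.0235
grip_force: 25.0
```

```bash
python3 c.py
```

```text
t 14.7 p [0.528  0.0532 0.2567] q 0.36 rad 0.1402 yaw_y -98.9 z [ 0.001 -0.001 -1.   ] Ft 5.45 Fr -0.3 Fz 1.45 tq [-1.12  0.2   0.17] gap 0.0235 grip 25.0
[-0.87  0.28  0.84  1.83 -0.23  1.13 -1.67]
FEFF 6.65
```

step_arm([
  [[0.1,-4.2,0],[0,0,0.03],1],
  [[0.1,-4.2,0],[0,0,0.03],1],
])

```text
t: 14.9
position: [0.5295, 0.0614, 0.2567]
orientation: [0.994, -0.108, 0.0, 0.001]
wrist_force: [0.0, -5.4, 2.2]
finger_gap: 0.0232
grip_force: 25.0
```

```bash
python3 c.py|tail -1
```

```text
FEFF 5.9
```

step_arm([
  [[0.1,-4.2,0],[0,0,0.03],1],
  [[0.1,-4.2,0],[0,0,0.03],1],
])

```text
t: 15.1
position: [0.5316, 0.0695, 0.2567]
orientation: [0.99, -0.138, 0.0, 0.001]
wrist_force: [-1.1, -5.6, 1.6]
finger_gap: 0.0235
grip_force: 25.0
```

```bash
python3 c.py
```

```text
t 15.1 p [0.5316 0.0695 0.2567] q 0.479 rad 0.1401 yaw_y -105.8 z [ 0.001 -0.001 -1.   ] Ft 5.68 Fr -0.46 Fz 1.56 tq [-1.17  0.33  0.1 ] gap 0.0235 grip 25.0
[-0.9   0.3   0.86  1.82 -0.25  1.14 -1.81]
FEFF 6.42
```

step_arm([
  [[0.1,-4.2,0],[0,0,0.03],1],
  [[0.1,-4.2,0],[0,0,0.03],1],
])

```text
t: 15.3
position: [0.5341, 0.0773, 0.2567]
orientation: [0.986, -0.167, 0.0, 0.001]
wrist_force: [-1.1, -6.5, 1.1]
finger_gap: 0.0233
grip_force: 25.0
```

```bash
python3 c.py
```

```text
t 15.3 p [0.5341 0.0773 0.2567] q 0.538 rad 0.14 yaw_y -109.3 z [ 0.    -0.001 -1.   ] Ft 6.51 Fr -1.12 Fz 1.06 tq [-1.24  0.37  0.12] gap 0.0233 grip 25.0
[-0.92  0.31  0.87  1.81 -0.26  1.14 -1.87]
FEFF 7.38
```

step_arm([
  [[0.3,9.1,0],[0,0,-0.065],1],
  [[0.3,9.1,0],[0,0,-0.065],1],
  [[0.3,9.1,0],[0,0,-0.065],1],
  [[0.3,9.1,0],[0,0,-0.065],1],
  [[0.3,9.1,0],[0,0,-0.065],1],
  [[0.3,9.1,0],[0,0,-0.065],1],
  [[0.3,9.1,0],[0,0,-0.065],1],
  [[0.3,9.1,0],[0,0,-0.065],1],
  [[0.3,9.1,0],[0,0,-0.065],1],
  [[0.3,9.1,0],[0,0,-0.065],1],
  [[0.3,9.1,0],[0,0,-0.065],1],
  [[0.3,9.1,0],[0,0,-0.065],1],
  [[0.3,9.1,0],[0,0,-0.065],1],
  [[0.3,9.1,0],[0,0,-0.065],1],
  [[0.3,9.1,0],[0,0,-0.065],1],
  [[0.3,9.1,0],[0,0,-0.065],1],
  [[0.3,9.1,0],[0,0,-0.065],1],
])

```text
t: 17.0
position: [0.5654, -0.0651, 0.2566]
orientation: [0.926, 0.377, -0.001, -0.001]
wrist_force: [-5.8, -0.5, 4.5]
finger_gap: 0.0234
grip_force: 25.0
```

```bash
python3 c.py
python3 - <<'E'
from workcell import env
c=env.camera("side");import cv2;cv2.imwrite("pics/s3.png",cv2.resize(c["pixels"][225:275,325:385,::-1],None,fx=10,fy=10,interpolation=cv2.INTER_CUBIC))
E
```

```text
t 17.0 p [ 0.5654 -0.0651  0.2566] q -0.558 rad 0.14 yaw_y -45.7 z [-0.002  0.001 -1.   ] Ft -3.67 Fr 4.49 Fz 4.52 tq [-0.17  1.17  0.16] gap 0.0234 grip 25.0
[-0.49  0.33  0.67  1.73 -0.23  1.15 -0.54]
FEFF -2.5
```

View pics/s3.png

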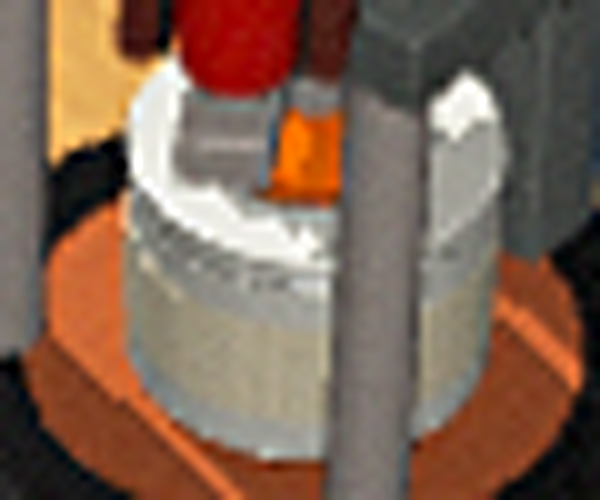

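The foot edge is at v≈245.0, which matches contact with the lid, so contact is near. Very small steps now.

step_arm([
  [[-0.4,-4.2,0],[0,0,0.03],1],
  [[-0.2,-4.2,0],[0,0,0.03],1],
])

```text
t: 17.25
position: [0.5598, -0.0589, 0.2567]
orientation: [0.938, 0.347, 0.0, -0.0]
wrist_force: [-1.3, -0.6, 2.0]
finger_gap: 0.0237
grip_force: 25.0
```

```bash
python3 c.py
```

```text
t 17.25 p [ 0.5598 -0.0589  0.2567] q -0.498 rad 0.14 yaw_y -49.4 z [ 0.  0. -1.] Ft -0.37 Fr 1.39 Fz 2.04 tq [-0.2   0.52  0.25] gap 0.0237 grip 25.0
[-0.51  0.32  0.69  1.75 -0.22  1.15 -0.62]
FEFF 1.39
```

step_arm([
  [[-0.2,-4.2,0],[0,0,0.03],1],
])

```text
t: 17.35
position: [0.5569, -0.0555, 0.2567]
orientation: [0.943, 0.333, 0.0, -0.0]
wrist_force: [-0.9, -0.8, 1.4]
finger_gap: 0.0234
grip_force: 25.0
```

```bash
python3 c.py
```

```text
t 17.35 p [ 0.5569 -0.0555  0.2567] q -0.466 rad 0.1401 yaw_y -51.1 z [ 0.     0.001 -1.   ] Ft 0.07 Fr 1.15 Fz 1.38 tq [-0.08  0.4   0.19] gap 0.0234 grip 25.0
[-0.53  0.32  0.69  1.76 -0.22  1.14 -0.66]
FEFF 1.42
```

step_arm([
  [[0,-4.2,0],[0,0,0.03],1],
])

```text
t: 17.45
position: [0.5543, -0.0522, 0.2567]
orientation: [0.948, 0.319, 0.0, -0.0]
wrist_force: [-1.2, -0.2, 1.8]
finger_gap: 0.0234
grip_force: 25.0
```

```bash
python3 c.py
```

```text
t 17.45 p [ 0.5543 -0.0522  0.2567] q -0.436 rad 0.1401 yaw_y -52.8 z [ 0.001  0.001 -1.   ] Ft -0.59 Fr 1.12 Fz 1.78 tq [-0.2   0.46  0.24] gap 0.0234 grip 25.0
[-0.54  0.31  0.7   1.77 -0.22  1.14 -0.69]
FEFF 1.1
```

Still taking up the tooth.

step_arm([
  [[0.1,-3.5,0],[0,0,0.025],1],
])

```text
t: 17.55
position: [0.5522, -0.0494, 0.2567]
orientation: [0.952, 0.307, 0.0, -0.0]
wrist_force: [-1.4, -2.5, 1.0]
finger_gap: 0.0237
grip_force: 25.0
```

```bash
python3 c.py
```

```text
t 17.55 p [ 0.5522 -0.0494  0.2567] q -0.411 rad 0.1401 yaw_y -54.2 z [ 0.001  0.    -1.   ] Ft 1.25 Fr 2.6 Fz 0.98 tq [-0.47  0.22  0.16] gap 0.0237 grip 25.0
[-0.55  0.31  0.71  1.77 -0.22  1.14 -0.72]
FEFF 2.38
```

step_arm([
  [[0.1,-3.5,0],[0,0,0.025],1],
])

```text
t: 17.65
position: [0.5507, -0.0471, 0.2567]
orientation: [0.955, 0.295, 0.001, 0.001]
wrist_force: [1.2, -4.1, -0.9]
finger_gap: 0.0235
grip_force: 25.0
```

```bash
python3 c.py
```

```text
t 17.65 p [ 0.5507 -0.0471  0.2567] q -0.391 rad 0.1401 yaw_y -55.7 z [ 0.001 -0.001 -1.   ] Ft 4.1 Fr 1.32 Fz -0.88 tq [-0.95 -0.16  0.27] gap 0.0235 grip 25.0
[-0.56  0.3   0.71  1.78 -0.22  1.14 -0.75]
FEFF 6.03
```

step_arm([
  [[0.1,-2.8,0],[0,0,0.02],1],
])

```text
t: 17.75
position: [0.5493, -0.0451, 0.2567]
orientation: [0.958, 0.286, 0.001, 0.001]
wrist_force: [1.8, -4.9, 0.1]
finger_gap: 0.0237
grip_force: 25.0
```

```bash
python3 c.py
```

```text
t 17.75 p [ 0.5493 -0.0451  0.2567] q -0.374 rad 0.1402 yaw_y -56.8 z [ 0.002 -0.001 -1.   ] Ft 5.06 Fr 1.21 Fz 0.14 tq [-0.99 -0.22  0.36] gap 0.0237 grip 25.0
[-0.57  0.3   0.72  1.78 -0.22  1.14 -0.78]
FEFF 7.63
```

step_arm([
  [[0.1,-2.8,0],[0,0,0.02],1],
])

```text
t: 17.85
position: [0.5478, -0.0428, 0.2567]
orientation: [0.961, 0.276, 0.001, 0.001]
wrist_force: [1.9, -4.5, -1.2]
finger_gap: 0.0236
grip_force: 25.0
```

```bash
python3 c.py
```

```text
t 17.85 p [ 0.5478 -0.0428  0.2567] q -0.354 rad 0.1401 yaw_y -57.9 z [ 0.001 -0.001 -1.   ] Ft 4.87 Fr 0.79 Fz -1.24 tq [-1.05 -0.17  0.29] gap 0.0236 grip 25.0
[-0.58  0.3   0.72  1.78 -0.21  1.14 -0.8 ]
FEFF 6.97
```

step_arm([
  [[0.1,-2.8,0],[0,0,0.02],1],
])

```text
t: 17.95
position: [0.5463, -0.0405, 0.2567]
orientation: [0.964, 0.266, 0.0, 0.001]
wrist_force: [1.6, -4.4, -0.5]
finger_gap: 0.0235
grip_force: 25.0
```

```bash
python3 c.py
```

```text
t 17.95 p [ 0.5463 -0.0405  0.2567] q -0.335 rad 0.1402 yaw_y -59.1 z [ 0.001 -0.001 -1.   ] Ft 4.59 Fr 0.95 Fz -0.45 tq [-1.12 -0.18  0.3 ] gap 0.0235 grip 25.0
[-0.59  0.3   0.72  1.79 -0.21  1.14 -0.83]
FEFF 6.77
```

step_arm([
  [[0.1,-2.8,0],[0,0,0.02],1],
])

```text
t: 18.05
position: [0.545, -0.0381, 0.2567]
orientation: [0.966, 0.257, 0.0, 0.001]
wrist_force: [1.4, -5.5, -0.1]
finger_gap: 0.0234
grip_force: 25.0
```

```bash
python3 c.py|tail -1
```

```text
FEFF 7.54
```

step_arm([
  [[0.1,-2.8,0],[0,0,0.02],1],
])

```text
t: 18.15
position: [0.5436, -0.0357, 0.2567]
orientation: [0.969, 0.247, 0.0, 0.001]
wrist_force: [0.5, -5.2, 0.3]
finger_gap: 0.0236
grip_force: 25.0
```

```bash
python3 c.py
```

```text
t 18.15 p [ 0.5436 -0.0357  0.2567] q -0.296 rad 0.1402 yaw_y -61.4 z [ 0.001 -0.001 -1.   ] Ft 4.79 Fr 2.04 Fz 0.34 tq [-1.15 -0.06  0.33] gap 0.0236 grip 25.0
[-0.6   0.29  0.73  1.8  -0.21  1.13 -0.88]
FEFF 7.12
```

step_arm([
  [[0.1,-2.8,0],[0,0,0.02],1],
])

```text
t: 18.25
position: [0.5423, -0.0333, 0.2567]
orientation: [0.971, 0.237, 0.0, 0.001]
wrist_force: [1.1, -5.8, -0.1]
finger_gap: 0.0235
grip_force: 25.0
```

```bash
python3 c.py
```

```text
t 18.25 p [ 0.5423 -0.0333  0.2567] q -0.276 rad 0.1402 yaw_y -62.5 z [ 0.001 -0.001 -1.   ] Ft 5.66 Fr 1.74 Fz -0.08 tq [-1.21  0.01  0.31] gap 0.0235 grip 25.0
[-0.61  0.29  0.73  1.8  -0.21  1.13 -0.9 ]
FEFF 7.9
```

step_arm([
  [[0,-2.8,0],[0,0,0.02],1],
])

```text
t: 18.35
position: [0.541, -0.0308, 0.2567]
orientation: [0.974, 0.228, 0.0, 0.001]
wrist_force: [1.9, -4.5, -0.9]
finger_gap: 0.0234
grip_force: 25.0
```

```bash
python3 c.py|tail -1
```

```text
FEFF 7.16
```

step_arm([
  [[0,-2.8,0],[0,0,0.02],1],
])

```text
t: 18.45
position: [0.5398, -0.0283, 0.2567]
orientation: [0.976, 0.218, 0.0, 0.001]
wrist_force: [1.7, -5.9, -0.2]
finger_gap: 0.0234
grip_force: 25.0
```

```bash
python3 c.py
```

```text
t 18.45 p [ 0.5398 -0.0283  0.2567] q -0.237 rad 0.1402 yaw_y -64.8 z [ 0.001 -0.001 -1.   ] Ft 6.1 Fr 1.01 Fz -0.24 tq [-1.24 -0.13  0.33] gap 0.0234 grip 25.0
[-0.63  0.28  0.74  1.81 -0.21  1.13 -0.95]
FEFF 8.42
```

step_arm([
  [[0,-2.8,0],[0,0,0.02],1],
])

```text
t: 18.55
position: [0.5386, -0.0258, 0.2567]
orientation: [0.978, 0.208, 0.0, 0.001]
wrist_force: [1.2, -5.9, -0.0]
finger_gap: 0.0234
grip_force: 25.0
```

```bash
python3 c.py
```

```text
t 18.55 p [ 0.5386 -0.0258  0.2567] q -0.217 rad 0.1402 yaw_y -66.0 z [ 0.001 -0.001 -1.   ] Ft 5.84 Fr 1.33 Fz -0.04 tq [-1.21 -0.16  0.27] gap 0.0234 grip 25.0
[-0.64  0.28  0.75  1.81 -0.21  1.13 -0.98]
FEFF 7.74
```

step_arm([
  [[0,-2.8,0],[0,0,0.02],1],
])

```text
t: 18.65
position: [0.5375, -0.0233, 0.2567]
orientation: [0.98, 0.198, 0.0, 0.001]
wrist_force: [1.2, -6.0, -0.8]
finger_gap: 0.024
grip_force: 25.0
```

```bash
python3 c.py|tail -1
```

```text
FEFF 8.73
```

step_arm([
  [[0,-2.8,0],[0,0,0.02],1],
])

```text
t: 18.75
position: [0.5364, -0.0208, 0.2567]
orientation: [0.982, 0.188, 0.0, 0.001]
wrist_force: [1.7, -6.6, -0.4]
finger_gap: 0.0234
grip_force: 25.0
```

```bash
python3 c.py
```

```text
t 18.75 p [ 0.5364 -0.0208  0.2567] q -0.178 rad 0.1403 yaw_y -68.3 z [ 0.001 -0.001 -1.   ] Ft 6.77 Fr 0.9 Fz -0.37 tq [-1.26 -0.21  0.36] gap 0.0234 grip 25.0
[-0.66  0.28  0.75  1.81 -0.21  1.13 -1.03]
FEFF 9.34
```

step_arm([
  [[0,-2.8,0],[0,0,0.02],1],
])

```text
t: 18.85
position: [0.5354, -0.0182, 0.2567]
orientation: [0.984, 0.179, 0.0, 0.001]
wrist_force: [1.6, -6.4, -0.1]
finger_gap: 0.0236
grip_force: 25.0
```

```bash
python3 c.py
```

```text
t 18.85 p [ 0.5354 -0.0182  0.2567] q -0.158 rad 0.1403 yaw_y -69.4 z [ 0.001 -0.001 -1.   ] Ft 6.55 Fr 0.79 Fz -0.11 tq [-1.29 -0.23  0.3 ] gap 0.0236 grip 25.0
[-0.67  0.28  0.76  1.82 -0.21  1.13 -1.05]
FEFF 8.7
```

Force is rising. I'll reduce the wrist twist while continuing, to get a cleaner reading.

step_arm([
  [[0,-2.8,0],[0,0,0.0],1],
])

```text
t: 18.95
position: [0.5345, -0.0159, 0.2567]
orientation: [0.984, 0.178, 0.001, 0.001]
wrist_force: [2.6, -7.6, -1.8]
finger_gap: 0.0236
grip_force: 25.0
```

```bash
python3 c.py
```

```text
t 18.95 p [ 0.5345 -0.0159  0.2567] q -0.14 rad 0.1403 yaw_y -69.4 z [ 0.001 -0.002 -1.   ] Ft 8.05 Fr 0.12 Fz -1.82 tq [-1.75 -0.52 -0.01] gap 0.0236 grip 25.0
[-0.67  0.27  0.76  1.82 -0.2   1.13 -1.06]
FEFF 7.97
```

step_arm([
  [[0,-2.8,0],[0,0,0.0],1],
])

```text
t: 19.05
position: [0.5338, -0.0139, 0.2567]
orientation: [0.984, 0.178, 0.001, 0.001]
wrist_force: [5.5, -9.8, -3.3]
finger_gap: 0.0237
grip_force: 25.0
```

```bash
python3 c.py
```

```text
t 19.05 p [ 0.5338 -0.0139  0.2567] q -0.125 rad 0.1403 yaw_y -69.5 z [ 0.002 -0.003 -1.   ] Ft 11.06 Fr -2.01 Fz -3.28 tq [-2.05 -0.83 -0.26] gap 0.0237 grip 25.0
[-0.68  0.27  0.76  1.82 -0.2   1.13 -1.06]
FEFF 9.23
```

step_arm([
  [[0,-2.8,0],[0,0,0.035],1],
])

```text
t: 19.15
position: [0.533, -0.0114, 0.2567]
orientation: [0.987, 0.161, 0.001, 0.001]
wrist_force: [4.2, -7.5, -4.3]
finger_gap: 0.0236
grip_force: 25.0
```

```bash
python3 c.py
```

```text
t 19.15 p [ 0.533  -0.0114  0.2567] q -0.106 rad 0.1403 yaw_y -71.5 z [ 0.003 -0.003 -1.   ] Ft 8.46 Fr -1.73 Fz -4.27 tq [-1.63 -0.79  0.03] gap 0.0236 grip 25.0
[-0.69  0.27  0.76  1.82 -0.2   1.13 -1.1 ]
FEFF 8.69
```

step_arm([
  [[0,-2.8,0],[0,0,0.02],1],
])

```text
t: 19.25
position: [0.5321, -0.0085, 0.2567]
orientation: [0.989, 0.151, 0.001, 0.001]
wrist_force: [5.1, -7.6, -4.7]
finger_gap: 0.0233
grip_force: 25.0
```

```bash
python3 c.py
```

```text
t 19.25 p [ 0.5321 -0.0085  0.2567] q -0.085 rad 0.1403 yaw_y -72.7 z [ 0.002 -0.002 -1.   ] Ft 8.75 Fr -2.74 Fz -4.74 tq [-1.66 -0.86  0.02] gap 0.0233 grip 25.0
[-0.7   0.27  0.77  1.83 -0.2   1.12 -1.13]
FEFF 8.93
```

step_arm([
  [[0.4,-2.8,0],[0,0,0.02],1],
])

```text
t: 19.35
position: [0.5313, -0.0059, 0.2567]
orientation: [0.99, 0.141, 0.001, 0.001]
wrist_force: [2.1, -8.5, -1.4]
finger_gap: 0.0234
grip_force: 25.0
```

```bash
python3 c.py|tail -1
```

```text
FEFF 8.76
```

step_arm([
  [[0.3,-2.8,0],[0,0,0.02],1],
])

```text
t: 19.45
position: [0.5306, -0.0033, 0.2567]
orientation: [0.991, 0.131, 0.0, 0.001]
wrist_force: [2.4, -9.8, -0.5]
finger_gap: 0.0234
grip_force: 25.0
```

```bash
python3 c.py|tail -1
```

```text
FEFF 10.01
```

step_arm([
  [[0.1,-2.8,0],[0,0,0.02],1],
])

```text
t: 19.55
position: [0.53, -0.0006, 0.2567]
orientation: [0.993, 0.121, 0.0, 0.001]
wrist_force: [2.8, -9.9, -1.3]
finger_gap: 0.0233
grip_force: 25.0
```

```bash
python3 c.py
```

```text
t 19.55 p [ 0.53   -0.0006  0.2567] q -0.027 rad 0.1403 yaw_y -76.1 z [ 0.001 -0.003 -1.   ] Ft 10.25 Fr -0.42 Fz -1.31 tq [-1.94 -0.32  0.03] gap 0.0233 grip 25.0
[-0.72  0.27  0.78  1.83 -0.2   1.13 -1.2 ]
FEFF 10.49
```

step_arm([
  [[0.1,-2.8,0],[0,0,0.02],1],
])

```text
t: 19.65
position: [0.5294, 0.002, 0.2567]
orientation: [0.994, 0.111, 0.0, 0.001]
wrist_force: [1.8, -9.0, -0.8]
finger_gap: 0.0232
grip_force: 25.0
```

```bash
python3 c.py|tail -1
```

```text
FEFF 9.03
```

step_arm([
  [[0.1,-2.8,0],[0,0,0.02],1],
])

```text
t: 19.75
position: [0.5288, 0.0047, 0.2567]
orientation: [0.995, 0.101, 0.0, 0.001]
wrist_force: [2.3, -9.7, -1.7]
finger_gap: 0.0237
grip_force: 25.0
```

```bash
python3 c.py
```

```text
t 19.75 p [0.5288 0.0047 0.2567] q 0.012 rad 0.1403 yaw_y -78.4 z [ 0.001 -0.003 -1.   ] Ft 9.94 Fr -0.38 Fz -1.67 tq [-1.95 -0.31  0.05] gap 0.0237 grip 25.0
[-0.74  0.27  0.78  1.83 -0.2   1.12 -1.25]
FEFF 10.3
```

step_arm([
  [[0.1,-2.8,0],[0,0,0.02],1],
])

```text
t: 19.85
position: [0.5283, 0.0074, 0.2567]
orientation: [0.996, 0.091, 0.0, 0.001]
wrist_force: [1.8, -9.2, -0.7]
finger_gap: 0.0237
grip_force: 25.0
```

```bash
python3 c.py|tail -1
```

```text
FEFF 9.5
```

step_arm([
  [[0.1,-2.8,0],[0,0,0.02],1],
])

```text
t: 19.95
position: [0.5279, 0.0102, 0.2567]
orientation: [0.997, 0.081, 0.0, 0.001]
wrist_force: [1.2, -10.8, -0.9]
finger_gap: 0.0235
grip_force: 25.0
```

```bash
python3 c.py
```

```text
t 19.95 p [0.5279 0.0102 0.2567] q 0.052 rad 0.1403 yaw_y -80.7 z [ 0.001 -0.003 -1.   ] Ft 10.89 Fr 0.45 Fz -0.86 tq [-2.06 -0.19  0.09] gap 0.0235 grip 25.0
[-0.75  0.26  0.79  1.84 -0.2   1.12 -1.3 ]
FEFF 11.52
```

step_arm([
  [[0.1,-2.8,0],[0,0,0.02],1],
])

```text
t: 20.05
position: [0.5275, 0.0128, 0.2567]
orientation: [0.997, 0.071, 0.0, 0.001]
wrist_force: [2.9, -10.3, -1.2]
finger_gap: 0.0233
grip_force: 25.0
```

```bash
python3 c.py
```

```text
t 20.05 p [0.5275 0.0128 0.2567] q 0.071 rad 0.1403 yaw_y -81.9 z [ 0.001 -0.003 -1.   ] Ft 10.64 Fr -1.47 Fz -1.16 tq [-2.09 -0.14  0.09] gap 0.0233 grip 25.0
[-0.76  0.26  0.79  1.84 -0.2   1.12 -1.33]
FEFF 11.3
```

step_arm([
  [[0.2,-2.8,0],[0,0,0.02],1],
])

```text
t: 20.15
position: [0.5271, 0.0156, 0.2567]
orientation: [0.998, 0.061, 0.0, 0.001]
wrist_force: [1.1, -10.4, 0.3]
finger_gap: 0.0232
grip_force: 25.0
```

```bash
python3 c.py|tail -1
```

```text
FEFF 10.61
```

step_arm([
  [[0.1,-2.8,0],[0,0,0.02],1],
])

```text
t: 20.25
position: [0.5269, 0.0183, 0.2567]
orientation: [0.999, 0.051, 0.0, 0.002]
wrist_force: [0.7, -10.6, -0.2]
finger_gap: 0.0231
grip_force: 25.0
```

```bash
python3 c.py|tail -1
```

```text
FEFF 10.92
```

step_arm([
  [[0.1,-2.8,0],[0,0,0.02],1],
])

```text
t: 20.35
position: [0.5266, 0.0211, 0.2567]
orientation: [0.999, 0.041, 0.0, 0.002]
wrist_force: [1.1, -10.0, 0.4]
finger_gap: 0.0232
grip_force: 25.0
```

```bash
python3 c.py
```

```text
t 20.35 p [0.5266 0.0211 0.2567] q 0.13 rad 0.1403 yaw_y -85.3 z [ 0.001 -0.003 -1.   ] Ft 10.06 Fr -0.32 Fz 0.44 tq [-2.21 -0.01  0.05] gap 0.0232 grip 25.0
[-0.78  0.27  0.8   1.84 -0.21  1.13 -1.4 ]
FEFF 10.43
```

step_arm([
  [[0.1,-2.8,0],[0,0,0.02],1],
])

```text
t: 20.45
position: [0.5264, 0.0238, 0.2567]
orientation: [1.0, 0.031, 0.0, 0.002]
wrist_force: [-0.1, -11.0, -0.4]
finger_gap: 0.0234
grip_force: 25.0
```

```bash
python3 c.py|tail -1
```

```text
FEFF 11.78
```

step_arm([
  [[0.1,-2.8,0],[0,0,0.02],1],
])

```text
t: 20.55
position: [0.5263, 0.0265, 0.2567]
orientation: [1.0, 0.021, 0.0, 0.002]
wrist_force: [-0.0, -11.0, 0.1]
finger_gap: 0.0234
grip_force: 25.0
```

```bash
python3 c.py
```

```text
t 20.55 p [0.5263 0.0265 0.2567] q 0.169 rad 0.1403 yaw_y -87.6 z [ 0.    -0.003 -1.   ] Ft 10.98 Fr 0.43 Fz 0.07 tq [-2.24  0.1   0.05] gap 0.0234 grip 25.0
[-0.8   0.27  0.81  1.84 -0.21  1.13 -1.45]
FEFF 11.35
```

step_arm([
  [[0.1,-2.8,0],[0,0,0.02],1],
])

```text
t: 20.65
position: [0.5262, 0.0292, 0.2567]
orientation: [1.0, 0.011, 0.0, 0.002]
wrist_force: [-1.1, -11.5, 0.5]
finger_gap: 0.0232
grip_force: 25.0
```

```bash
python3 c.py
```

```text
t 20.65 p [0.5262 0.0292 0.2567] q 0.188 rad 0.1403 yaw_y -88.7 z [ 0.    -0.003 -1.   ] Ft 11.45 Fr 1.33 Fz 0.53 tq [-2.26  0.13  0.07] gap 0.0232 grip 25.0
[-0.81  0.27  0.81  1.84 -0.21  1.13 -1.47]
FEFF 11.93
```

step_arm([
  [[-0.1,-2.8,0],[0,0,0.02],1],
])

```text
t: 20.75
position: [0.5262, 0.032, 0.2567]
orientation: [1.0, 0.001, 0.0, 0.002]
wrist_force: [1.0, -11.1, -0.3]
finger_gap: 0.0237
grip_force: 25.0
```

```bash
python3 c.py|tail -1
```

```text
FEFF 11.99
```

step_arm([
  [[0,-2.8,0],[0,0,0.02],1],
])

```text
t: 20.85
position: [0.5263, 0.0347, 0.2567]
orientation: [1.0, -0.009, 0.0, 0.002]
wrist_force: [0.8, -10.7, -0.4]
finger_gap: 0.0236
grip_force: 25.0
```

```bash
python3 c.py
```

```text
t 20.85 p [0.5263 0.0347 0.2567] q 0.228 rad 0.1403 yaw_y -91.0 z [ 0.001 -0.003 -1.   ] Ft 10.64 Fr -1.06 Fz -0.45 tq [-2.3  -0.17  0.12] gap 0.0236 grip 25.0
[-0.82  0.27  0.82  1.84 -0.21  1.13 -1.52]
FEFF 11.49
```

step_arm([
  [[0.1,-2.8,0],[0,0,0.02],1],
])

```text
t: 20.95
position: [0.5264, 0.0375, 0.2567]
orientation: [1.0, -0.019, 0.0, 0.002]
wrist_force: [0.4, -11.4, -0.3]
finger_gap: 0.0238
grip_force: 25.0
```

```bash
python3 c.py
```

```text
t 20.95 p [0.5264 0.0375 0.2567] q 0.247 rad 0.1403 yaw_y -92.2 z [ 0.001 -0.003 -1.   ] Ft 11.35 Fr -0.91 Fz -0.26 tq [-2.42 -0.08  0.1 ] gap 0.0238 grip 25.0
[-0.83  0.27  0.82  1.84 -0.21  1.13 -1.54]
FEFF 12.02
```

step_arm([
  [[0.1,-2.8,0],[0,0,0.02],1],
])

```text
t: 21.05
position: [0.5265, 0.0402, 0.2567]
orientation: [1.0, -0.029, 0.0, 0.002]
wrist_force: [-0.1, -11.2, -0.6]
finger_gap: 0.0234
grip_force: 25.0
```

```bash
python3 c.py|tail -1
```

```text
FEFF 11.47
```

step_arm([
  [[0.1,-2.8,0],[0,0,0.02],1],
])

```text
t: 21.15
position: [0.5267, 0.0429, 0.2567]
orientation: [0.999, -0.039, 0.0, 0.002]
wrist_force: [-0.7, -12.3, 0.8]
finger_gap: 0.0236
grip_force: 25.0
```

```bash
python3 c.py|tail -1
```

```text
FEFF 13.25
```

step_arm([
  [[0.1,-2.8,0],[0,0,0.02],1],
])

```text
t: 21.25
position: [0.5269, 0.0456, 0.2566]
orientation: [0.999, -0.049, 0.0, 0.002]
wrist_force: [-0.4, -12.5, 1.0]
finger_gap: 0.0233
grip_force: 25.0
```

```bash
python3 c.py
```

```text
t 21.25 p [0.5269 0.0456 0.2566] q 0.305 rad 0.1402 yaw_y -95.6 z [ 0.    -0.004 -1.   ] Ft 12.46 Fr -0.89 Fz 1.02 tq [-2.48  0.11  0.12] gap 0.0233 grip 25.0
[-0.85  0.28  0.83  1.83 -0.22  1.13 -1.61]
FEFF 13.29
```

The push is about 12.9 N, so the lever is clearly stiff and in the middle of the firm range. I stop here and swing back to the yellow post.

step_arm([
  [[0.3,9.1,0],[0,0,-0.065],1],
  [[0.3,9.1,0],[0,0,-0.065],1],
  [[0.3,9.1,0],[0,0,-0.065],1],
  [[0.3,9.1,0],[0,0,-0.065],1],
  [[0.3,9.1,0],[0,0,-0.065],1],
  [[0.3,9.1,0],[0,0,-0.065],1],
  [[0.3,9.1,0],[0,0,-0.065],1],
  [[0.3,9.1,0],[0,0,-0.065],1],
  [[0.3,9.1,0],[0,0,-0.065],1],
  [[0.3,9.1,0],[0,0,-0.065],1],
  [[0.3,9.1,0],[0,0,-0.065],1],
  [[0.3,9.1,0],[0,0,-0.065],1],
  [[0.3,9.1,0],[0,0,-0.065],1],
  [[0,2.8,0],[0,0,-0.02],1],
])

```text
t: 22.65
position: [0.5646, -0.0642, 0.2566]
orientation: [0.927, 0.376, -0.002, 0.0]
wrist_force: [-8.7, -6.0, 6.5]
finger_gap: 0.0233
grip_force: 25.0
```

```bash
python3 c.py
```

```text
t 22.65 p [ 0.5646 -0.0642  0.2566] q -0.549 rad 0.1399 yaw_y -45.9 z [-0.003 -0.001 -1.   ] Ft -1.54 Fr 10.44 Fz 6.48 tq [-1.4   1.76  0.1 ] gap 0.0233 grip 25.0
[-0.49  0.33  0.68  1.74 -0.22  1.15 -0.55]
FEFF -0.84
```

step_arm([
  [[-0.4,2.1,0],[0,0,-0.015],1],
  [[-0.2,2.1,0],[0,0,-0.015],1],
])

```text
t: 22.85
position: [0.5672, -0.0668, 0.2567]
orientation: [0.921, 0.389, -0.001, -0.0]
wrist_force: [-6.3, -4.3, 5.2]
finger_gap: 0.0233
grip_force: 25.0
```

```bash
python3 c.py
```

```text
t 22.85 p [ 0.5672 -0.0668  0.2567] q -0.575 rad 0.1399 yaw_y -44.2 z [-0.003 -0.001 -1.   ] Ft -1.37 Fr 7.54 Fz 5.23 tq [-1.15  1.39 -0.02] gap 0.0233 grip 25.0
[-0.48  0.34  0.67  1.73 -0.23  1.16 -0.52]
FEFF -1.52
```

step_arm([
  [[-0.6,2.1,0],[0,0,-0.015],1],
  [[-0.6,2.1,0],[0,0,-0.015],1],
])

```text
t: 23.05
position: [0.57, -0.0695, 0.2567]
orientation: [0.915, 0.403, -0.001, -0.0]
wrist_force: [-4.9, -1.3, 3.5]
finger_gap: 0.0232
grip_force: 25.0
```

```bash
python3 c.py
```

```text
t 23.05 p [ 0.57   -0.0695  0.2567] q -0.603 rad 0.1399 yaw_y -42.4 z [-0.002  0.    -1.   ] Ft -2.65 Fr 4.27 Fz 3.46 tq [-0.52  0.88 -0.06] gap 0.0232 grip 25.0
[-0.47  0.34  0.66  1.72 -0.23  1.16 -0.48]
FEFF -3.09
```

step_arm([
  [[-0.2,2.1,0],[0,0,-0.015],1],
])

```text
t: 23.15
position: [0.5708, -0.0702, 0.2566]
orientation: [0.912, 0.41, -0.001, -0.001]
wrist_force: [-12.3, 1.6, 10.8]
finger_gap: 0.0235
grip_force: 25.0
```

```bash
python3 c.py
```

```text
t 23.15 p [ 0.5708 -0.0702  0.2566] q -0.611 rad 0.1399 yaw_y -41.6 z [-0.003  0.002 -1.   ] Ft -10.11 Fr 7.25 Fz 10.82 tq [ 0.31  2.55 -0.24] gap 0.0235 grip 25.0
[-0.46  0.35  0.66  1.72 -0.23  1.16 -0.46]
FEFF -11.81
```

Post contact is felt, with a sharp rise to −12 N. Open and lift off.

step_arm([
  [[0,0,0],[0,0,0],-0.3],
  [[0,0,0],[0,0,0],-0.3],
  [[0,0,0],[0,0,0],-0.3],
  [[0,0,0],[0,0,0],-0.3],
  [[0,0,0],[0,0,0],-0.3],
  [[0,0,-10],[0,0,0],-0.3],
  [[0,0,-20],[0,0,0],-0.3],
  [[0,0,-30],[0,0,0],-0.3],
  [[0,0,-40],[0,0,0],-0.3],
  [[-30,0,0],[0,0,0],-0.3],
  [[-40,0,0],[0,0,0],-0.3],
  [[-40,0,0],[0,0,0],-0.3],
  [[-40,0,0],[0,0,0],-0.3],
  [[0,0,0],[0,0,0],-0.3],
  [[0,0,0],[0,0,0],-0.3],
])

```text
t: 24.65
position: [0.4728, -0.1835, 0.3577]
orientation: [0.912, 0.41, 0.001, 0.0]
wrist_force: [0.3, 1.0, -0.1]
finger_gap: 0.0571
grip_force: 0.0
```

Run:
```python
from workcell import env
from h import *
import cv2
st(env)
a=env.camera("scene")["pixels"][180:350,280:440,::-1];b=env.camera("side")["pixels"][150:320,280:440,::-1]
cv2.imwrite("pics/end.png",cv2.resize(np.hstack([a,b]),None,fx=2.5,fy=2.5,interpolation=cv2.INTER_CUBIC))
```

```text
t 24.65 p [ 0.4728 -0.1835  0.3577] q -0.632 rad 0.2896 yaw_y -41.6 z [ 0.002  0.001 -1.   ] Ft -0.49 Fr -0.93 Fz -0.05 tq [-0.04  0.12 -0.01] gap 0.0571 grip 0.0
```

View pics/end.png

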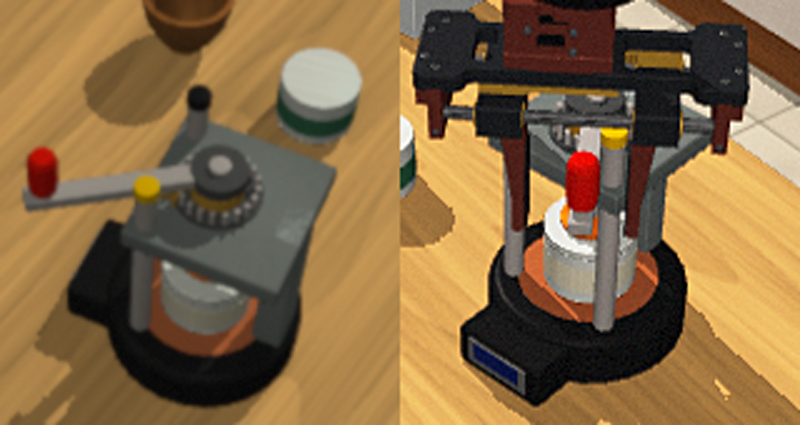

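The lever lies against the yellow-capped post (knob at crop (42,172), bar touching the cap at (147,188)). The can is intact under the foot and the gripper is clear, so I hand in.

```bash
python3 -c "
from workcell import env
print(env.hand_in())"
```

```text
the job is handed in; nothing more can be done
None
```

I worked the lever until it went clearly stiff, at about 13 N, clamping the can. I then left it against the yellow-capped post, let go and handed the job in at about 25 s, with the can looking intact and nothing else touched; the hand-in returned no verdict.

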